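Tip the tube racks wide wells up

ROBOT

A 6-joint arm with a two-finger parallel gripper is mounted at the origin on the work surface. World frame = base frame: x ahead of the robot, y to its left, z up, the work surface at z = 0. Lengths are in m, angles in rad, forces in N, time in s.
With the tool pointing down it reaches from about 0.25 to 0.725 m from the base axis. Payload 9.7 kg.
Tool frame: the origin (TCP) lies at the very end of the fingers, on their centre line; the grasp point (between the pads) lies 19 mm behind it; z points along the fingers, y is the line along which they close (so a half turn about z gives the same grasp; the last joint's range is limited). The gripper opens to 85 mm and grips with 20 to 120 N. Pads are 22 mm wide; open, the fingers measure 114 mm over their backs; the gripper's body (76 mm by 85 mm) begins 54 mm behind the grasp point. The pads swing forward as they close: fully open they stand 13 mm farther back than shut.
Start: joints at [1.229, 0.087, 0.176, 1.66, 0, 1.571], TCP at [0.184, 0.518, 0.231] pointing down, gripper open.
Joint ranges: [-3.13, 3.13], [-0.85, 1.81], [-1.15, 1.24], [-2.2, 2.28], [-1.44, 1.52], [-3.14, 3.14]. Speed limits (rad/s): [2.22, 2.22, 2.57, 3.14, 3.14, 3.14].

INTERFACE

Orientations are given as a rotation vector (axis times angle).
In Python, from bench import * gives the robot as it stands. The module is installed in compiled form; this text tells all that it offers. Calls block until the motion is done:
- move_ptp(position, orientation): joint-space move of the TCP to a pose.
- move_linear(position, frame=None, velocity=0.15): straight line of the TCP; frame=None keeps the orientation; velocity is the mean speed in m/s.
- move_j(angles): joint-space move.
- command_gripper(opening, force=None): finger opening in m; force is the grip in N (None keeps the last); returns when the fingers have stopped.
- sleep(seconds).
- solve_ik(position, orientation): joint angles nearest the present ones, or None.
- get_obs(): the state.
- snapshot(name): name is "scene" or "top" or "wrist"; returns (picture, depth): 480x640x3 uint8, red, green, blue; 480x640 float32, m along the optical axis (not along the pixel's ray), 0 where there is no reading.
- calibration(name): a dict with "fx", "fy", "cx", "cy" (pixels), "rvec" (rotation vector, rad) and "tvec" (3), from world to camera coordinates, as OpenCV has them. Camera axes: x right, y down, z forward; pixel columns grow to the right and rows downward; lengths in m; the calibration is good to about 2 mm. A picture is of the moment at which its call begins: read the wrist's pose just before it. calibration takes no time and is no camera call; for the wrist camera it gives the pose at the moment of the call.
A pose or a line that the arm cannot do raises IKError and nothing moves.
- close_job(): hands the job in; it is judged then, once.
Trained networks look in the newest picture that a camera, given by its name, has taken for a name from the list of things; names that differ only in an ending like _2 or _b are one class to them, and where a whole thing is asked for, a point or a joint stands for the part that bears it (a point fixed in the world has none). Each returns a list of dicts, best first, with "conf" (0 to 1); they miss things now and then, are a little off and sometimes report something else, mostly with a low value. They report only what shows in the picture. A call takes as long as a camera call. They do not tell look-alikes from the thing itself.
- masks_of(target, camera): "region" (480x640 bool, what is visible of it) and "box" ([left, top, right, bottom] in pixels, round what is visible of it).
- place_of(target, camera): "uv" ([column, row] in pixels: a listed point, or the origin of a listed thing).
The state is a dict: "t": time; "qpos": joint angles; "joint_vel": joint speeds; "tau": joint torques, N m; "ee_pos": TCP position; "eef_rot": TCP orientation; "contact_force": force on the tool from outside, world axes, zero at the start; "ft_torque": the same for the moment, N m; "gripper_width": finger opening in m; "finger_force": force on a finger pad.
Only numpy, scipy, OpenCV 4.12 (cv2) and the standard library are available. Lean on these libraries where they do the work, as an engineer would, in place of code of your own. Each camera call takes 0.05 s, during which the arm holds its last target. There are 200 camera calls.

TASK

Two of the three tube racks on the dark bench mat stand on edge. With the fingertips, push each of these two over so that it lies flat on its plain broad side, still on the mat, with its wide wells facing straight up, as the third rack already does. Only push them, never pick them up, and leave that third rack and everything else where it stands.

Things in the scene. Friction and masses are not known exactly. Their poses are not given: they have to be found in the camera images.
- rack_a: Loose solid white plastic tube rack, about 0.25 kg, on edge on the mat (left, middle or right), wide wells roughly towards the robot. As it stands: 45 mm thick (x), 110 long (y), 85 tall (z). Broad -x face: fifteen wide dark wells (17 mm); broad +x face: plain; narrow top and bottom: a row of 8 mm holes. Origin: centre of the face it starts on, z up. Past 28 degrees of lean it topples by itself.
- rack_a_wells (a point): Centre of the wide-well (-x) face of rack_a, 42.5 mm above its foot at the start. Axes as the rack's. A push near the rack's top edge tips it; pushed low down it slides.
- rack_a_mid (a point): Centre of the rack_a block, 42.5 mm above its foot at the start; 22.5 mm above the mat when it lies on a broad side. Axes as the rack's.
- rack_b: Loose solid white plastic tube rack, about 0.25 kg, on edge on the mat (left, middle or right), wide wells roughly away from the robot. As it stands: 45 mm thick (x), 110 long (y), 85 tall (z). Broad -x face: fifteen wide dark wells (17 mm); broad +x face: plain; narrow top and bottom: a row of 8 mm holes. Origin: centre of the face it starts on, z up. Past 28 degrees of lean it topples by itself.
- rack_b_wells (a point): Centre of the wide-well (-x) face of rack_b, 42.5 mm above its foot at the start. Axes as the rack's. A push near the rack's top edge tips it; pushed low down it slides.
- rack_b_mid (a point): Centre of the rack_b block, 42.5 mm above its foot at the start; 22.5 mm above the mat when it lies on a broad side. Axes as the rack's.
- mat: Fixed dark rubber bench mat, 400 mm (its x, away from the robot) by 600 mm (its y), 4 mm thick. Origin: centre of its underside, on the bench.
- rack_c: Bystander: a third rack of the same kind that already lies right, on its plain broad side with the wide wells up, on the mat in line with the other two; 85 x 110 mm, 45 mm high. Origin: centre of its underside.
- vial: Bystander: upright amber vial with white cap, 26 mm across, 60 mm tall, on the mat near its far edge, left of the middle. Origin: centre of its underside.
- jar: Bystander: small upright jar, 38 mm across, 62 mm tall, on the mat near its far edge, right of the middle. Origin: centre of its underside.
- tipbox: Bystander: box of pipette tips, 85 x 120 mm, 55 mm high, on the bench right of the mat. Origin: centre of its underside.
- reagent: Bystander: upright bottle, 68 mm across, 150 mm tall, on the bench right of the mat. Origin: centre of its underside.
- beaker: Bystander: open beaker, 72 mm across, 90 mm tall, on the bench left of the mat. Origin: centre of its underside.
Things that resemble listed ones, but are neither listed nor needed, are in the scene too. Leave any pink look-alike of the rack_a alone.

How it is judged:
By the outcome, as a careful person would: the job done as asked, in the order asked, and still so for the second after the job is handed in, with the robot touching nothing.
It also fails if it takes over 53 s, if anything falls off the work surface, if the arm or the gripper's body presses on something with over 40 N, if the wrist force passes 120 N, or if a joint passes its speed limit or range.

## Working session

There is one attempt and no reset: what is moved stays moved. The work goes in short steps, each a Python script; the robot and the scene stay as the last script left them, time stands still between calls to the robot, and variables do not carry over. Pictures are saved under pics/ and viewed, at most 10 in all, crops included, and the job is handed in when it is done.

```bash
mkdir -p pics; cat > h.py <<'E'
from bench import *
import numpy as np, cv2
from scipy.spatial.transform import Rotation as R
def cloud(name,d):
    c=calibration(name); v,u=np.mgrid[:480,:640]
    P=np.stack([(u-c['cx'])/c['fx']*d,(v-c['cy'])/c['fy']*d,d],-1)
    return (P-np.array(c['tvec']).ravel())@R.from_rotvec(np.array(c['rvec']).ravel()).as_matrix()
E
python3 - <<'E'
from h import *
for n in("scene","top"):
    p,d=snapshot(n); cv2.imwrite(f'pics/{n}0.png',p[...,::-1]); W=cloud(n,d); np.savez(f'{n}0.npz',p=p,d=d,W=W)
    for t in("rack_a","vial","jar","mat"):
        for m in masks_of(t,n):
            r=m['region']&(d>0); w=W[r]
            print(n,t,round(m['conf'],2),np.round(m['box']),np.round(np.percentile(w,[2,98],axis=0),3).tolist() if len(w) else '', p[r].mean(0).round() if len(w) else '')
    for t in("rack_a_wells",):
        print(n,[(q['uv'],q['conf']) for q in place_of(t,n)])
print(get_obs()['t'],get_obs()['eef_rot'])
E
```

```text
scene rack_a 0.93 [286. 249. 352. 303.] [[0.507, -0.063, 0.006], [0.603, 0.054, 0.051]] [120. 114. 104.]
scene rack_a 0.81 [381. 230. 438. 280.] [[0.5, 0.137, 0.004], [0.563, 0.239, 0.09]] [102.  96.  87.]
scene rack_a 0.76 [180. 170. 228. 223.] [[0.18, -0.311, 0.001], [0.279, -0.214, 0.087]] [114.  56.  66.]
scene rack_a 0.72 [194. 238. 252. 288.] [[0.501, -0.249, 0.006], [0.545, -0.141, 0.091]] [131. 121. 109.]
scene vial 0.92 [371. 301. 388. 336.] [[0.697, 0.08, 0.005], [0.716, 0.102, 0.066]] [86. 66. 52.]
scene jar 0.59 [261. 306. 285. 340.] [[0.678, -0.12, 0.004], [0.721, -0.084, 0.067]] [120. 115. 107.]
scene mat 0.91 [160. 222. 484. 352.] [[0.333, -0.294, 0.002], [0.721, 0.284, 0.007]] [22. 20. 18.]
scene [([198.2, 194.6], 0.65)]
top rack_a 0.96 [294. 214. 341. 250.] [[0.495, -0.064, 0.002], [0.591, 0.048, 0.052]] [129. 129. 128.]
top rack_a 0.83 [217. 220. 266. 254.] [[0.488, 0.134, 0.002], [0.554, 0.244, 0.091]] [148. 147. 147.]
top rack_a 0.76 [395. 330. 438. 378.] [[0.171, -0.31, -0.001], [0.27, -0.22, 0.089]] [162. 129. 144.]
top vial 0.67 [279. 170. 287. 185.] [[0.684, 0.077, 0.016], [0.707, 0.1, 0.066]] [119. 109. 103.]
top jar 0.54 [345. 173. 362. 186.] [[0.678, -0.119, 0.008], [0.708, -0.087, 0.068]] [141. 141. 139.]
top mat 0.87 [204. 170. 421. 319.] [[0.326, -0.295, -0.004], [0.71, 0.282, 0.008]] [40. 38. 37.]
top mat 0.75 [216. 221. 267. 256.] [[0.487, 0.133, 0.008], [0.55, 0.242, 0.091]] [149. 149. 149.]
top [([389.3, 246.0], 0.95), ([422.5, 360.2], 0.85)]
0.6 [5.34258320e-01 3.09582137e+00 1.67159944e-05]
```

View pics/scene0.png

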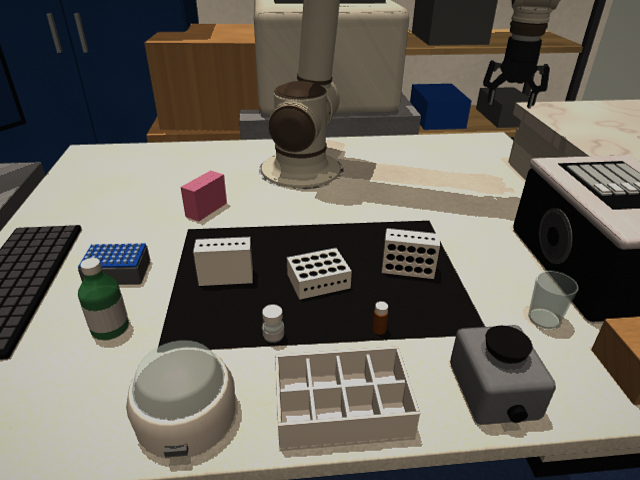

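View pics/top0.png

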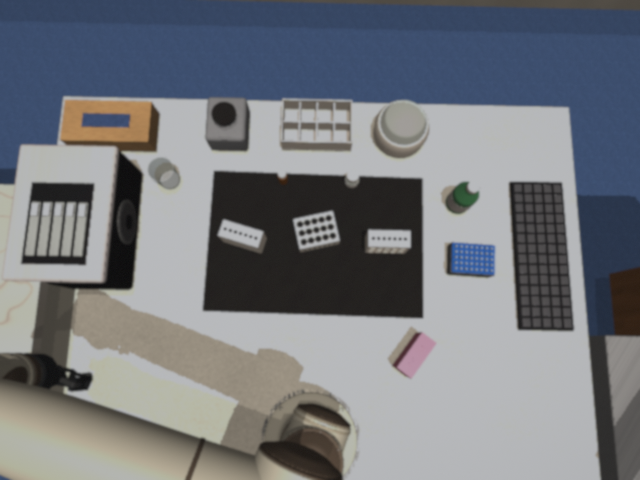

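The scene picture shows these rack-like things:
- White rack at (222,262), plain face to the camera, so its wells face the robot. This is rack_a.
- White rack at (410,253), wells to the camera, so they face away from the robot. This is rack_b.
- Flat rack_c at (319,275).
- Pink look-alike at (204,195), to be left alone.

In the top picture, rack_b is at (242,235), rack_a at (388,240) and the pink one at (415,355). I'll refine the poses with the wrist camera on the way in.

```bash
cat >> h.py <<'E'
def topfit(W,d,ylo,yhi):
    k=(d>0)&(W[...,2]>.082)&(W[...,2]<.1)&(W[...,1]>ylo)&(W[...,1]<yhi)&(W[...,0]>.42)&(W[...,0]<.64)
    w=W[k]; (c,s,a)=cv2.minAreaRect((w[:,:2]*1000).astype(np.float32))
    b=cv2.boxPoints((c,s,a)); e=[b[1]-b[0],b[2]-b[1]]; L=max(e,key=np.linalg.norm)
    yaw=np.arctan2(L[1],L[0])-np.pi/2; yaw=(yaw+np.pi/2)%np.pi-np.pi/2   # rotation of long axis from +y
    return np.round(c,1),np.round(s,1),round(np.degrees(yaw),1),np.median(w[:,2]).round(4),len(w)
def down(yaw): return (R.from_euler('z',yaw)*R.from_rotvec([0,np.pi,0])).as_rotvec()
E
python3 - <<'E'
from h import *
for n in("scene","top"):
    z=np.load(n+'0.npz')
    print(n,topfit(z['W'],z['d'],.1,.28),topfit(z['W'],z['d'],-.28,-.1))
command_gripper(0.0)
ims=[]
for nm,pos,yl in(("b",[.46,.19,.33],(.1,.28)),("a",[.46,-.195,.33],(-.28,-.1))):
    move_ptp(pos,down(0)); p,d=snapshot("wrist"); W=cloud("wrist",d); ims.append(p[...,::-1])
    try: print(nm,topfit(W,d,*yl))
    except Exception as e: print(nm,e)
    print(np.round(get_obs()['qpos'],2),[(np.round(q['uv']),round(q['conf'],2)) for q in place_of("rack_a","wrist")])
cv2.imwrite('pics/w0.png',cv2.resize(np.hstack(ims),(800,300)))
o=get_obs();print(o['t'],o['ee_pos'],o['gripper_width'])
E
```

```text
scene (array([527. , 193.3]), array([110.1,  52.5]), np.float32(-16.4), np.float64(0.0887), 793) (array([ 521.2, -195.9]), array([ 49.4, 110.7]), np.float32(0.1), np.float64(0.089), 857)
top (array([522. , 189.8]), array([111.2,  45.8]), np.float32(-15.8), np.float64(0.0868), 710) (array([ 515.7, -199.6]), array([108.2,  46.9]), np.float32(-0.5), np.float64(0.0874), 712)
b (array([525.2, 194.3]), array([110.1,  45.8]), np.float32(-16.1), np.float64(0.0891), 3922)
[0.39 0.02 0.3  1.85 0.   0.39] [(array([166., 254.]), 0.82), (array([309., 236.]), 0.68), (array([ 18., 232.]), 0.59)]
a (array([ 519. , -194.8]), array([110.1,  46.2]), np.float32(-0.3), np.float64(0.0891), 3990)
[-0.4   0.03  0.31  1.85  0.   -0.4 ] [(array([309., 233.]), 0.83), (array([452., 252.]), 0.61), (array([600., 236.]), 0.57)]
4.6167 [ 0.46037107 -0.19405194  0.33003571] 0.00011953765139891031
```

View pics/w0.png

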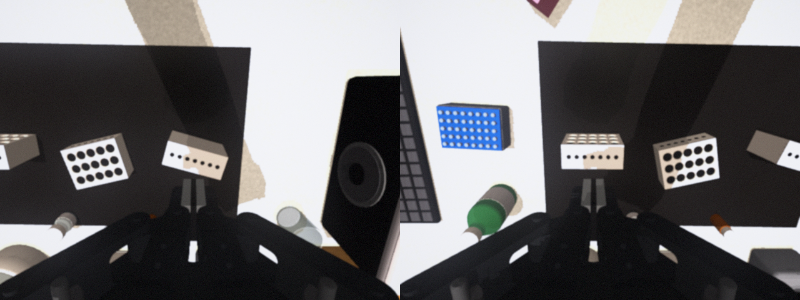

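The wrist view confirms it. In the right panel rack_a (593,152) shows its wells towards the robot. In the left panel rack_b (195,152) shows its plain side towards the robot. Both top faces fit 110×46 mm at z=0.089. I'll push rack_a first.

```bash
cat >> h.py <<'E'
def push(c,yaw,s,end=.014):
    n=np.array([np.cos(yaw),np.sin(yaw)])*s       # push direction
    P=lambda a,z:[*(np.array(c)+a*n),z]
    o=down(yaw)
    move_ptp(P(-.075,.2),o); move_linear(P(-.065,.081),velocity=.15)
    move_linear(P(-.035,.081),velocity=.06)
    a=-.035
    while a<end:
        a+=.012; move_linear(P(a,.081),velocity=.04); print(round(a,3),np.round(get_obs()['contact_force'],1))
    sleep(.4); move_linear(P(a-.03,.081),velocity=.15); move_linear(P(a-.03,.22),velocity=.2)
def look(tag):
    for n in("scene","top"):
        p,d=snapshot(n); W=cloud(n,d); cv2.imwrite(f'pics/{n}{tag}.png',p[...,::-1])
        for t in("rack_a","vial","jar"):
            for m in masks_of(t,n):
                w=W[m['region']&(d>0)]; print(n,t,round(m['conf'],2),np.round(m['box']),np.round(np.percentile(w,[2,98],axis=0),3).tolist())
    print(get_obs()['t'])
E
python3 - <<'E'
from h import *
push([.519,-.195],np.radians(-.3),1)
look('1')
E
```

```text
-0.023 [-1.2 -0.1 -0.2]
-0.011 [-1.  -0.3  0.1]
0.001 [-0.8 -1.   0.6]
0.013 [-0.3  0.3 -0.1]
0.025 [ 0.1 -0.3 -0.1]
scene rack_a 0.89 [380. 231. 438. 278.] [[0.503, 0.137, 0.005], [0.563, 0.238, 0.09]]
scene rack_a 0.85 [286. 251. 352. 302.] [[0.508, -0.062, 0.007], [0.603, 0.054, 0.051]]
scene rack_a 0.83 [190. 268. 252. 316.] [[0.548, -0.249, 0.007], [0.633, -0.142, 0.051]]
scene rack_a 0.72 [180. 176. 228. 223.] [[0.197, -0.311, 0.002], [0.28, -0.215, 0.087]]
scene vial 0.78 [369. 301. 388. 335.] [[0.698, 0.08, 0.01], [0.716, 0.1, 0.065]]
scene jar 0.82 [264. 306. 283. 340.] [[0.69, -0.119, 0.01], [0.721, -0.085, 0.068]]
top rack_a 0.93 [369. 202. 388. 235.] [[0.542, -0.206, 0.014], [0.627, -0.145, 0.053]]
top rack_a 0.8 [415. 333. 435. 374.] [[0.183, -0.312, 0.077], [0.265, -0.258, 0.088]]
top rack_a 0.61 [295. 212. 341. 249.] [[0.496, -0.063, 0.012], [0.588, 0.045, 0.051]]
top rack_a 0.58 [214. 221. 265. 252.] [[0.488, 0.134, 0.014], [0.55, 0.243, 0.091]]
top jar 0.45 [344. 169. 361. 186.] [[0.677, -0.121, 0.012], [0.71, -0.087, 0.068]]
11.0417
```

View pics/scene1.png

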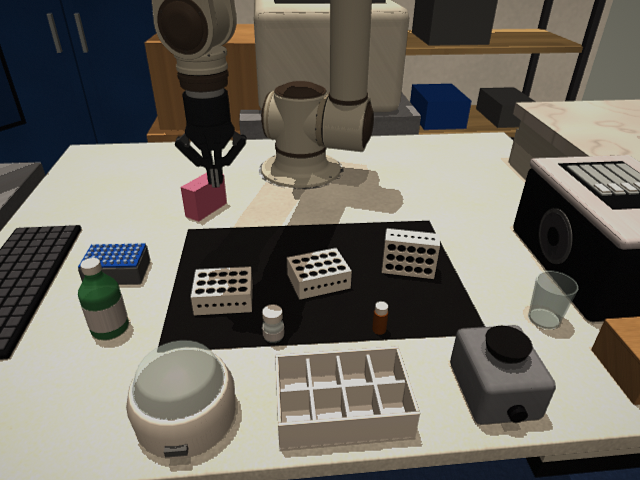

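rack_a now lies flat at (222,290) with its wells up, and everything else is unmoved. Next is rack_b, pushed towards the robot from its far side.

```bash
python3 - <<'E'
from h import *
push([.5255,.194],np.radians(-16.1),-1)
o=get_obs()['ee_pos']; move_linear([o[0],o[1],.32],velocity=.2)
look('2')
E
```

```text
-0.023 [ 0.8 -0.6  0.2]
-0.011 [-0.1  0.5  0.6]
0.001 [ 0.1  0.3 -0.2]
0.013 [ 0.1  0.1 -0.1]
0.025 [ 0.1 -0.5 -0.3]
scene rack_a 0.95 [189. 268. 251. 317.] [[0.55, -0.249, 0.006], [0.633, -0.142, 0.051]]
scene rack_a 0.95 [384. 228. 439. 267.] [[0.417, 0.152, 0.004], [0.518, 0.263, 0.051]]
scene rack_a 0.93 [182. 170. 228. 223.] [[0.186, -0.311, 0.0], [0.28, -0.215, 0.087]]
scene rack_a 0.72 [289. 249. 350. 301.] [[0.509, -0.062, 0.008], [0.603, 0.052, 0.051]]
scene vial 0.57 [373. 300. 390. 336.] [[0.695, 0.08, 0.008], [0.716, 0.103, 0.065]]
scene jar 0.95 [265. 305. 285. 340.] [[0.687, -0.119, 0.006], [0.721, -0.084, 0.068]]
top rack_a 0.91 [395. 330. 438. 378.] [[0.169, -0.307, -0.001], [0.27, -0.221, 0.088]]
top rack_a 0.76 [294. 211. 338. 250.] [[0.495, -0.064, 0.009], [0.587, 0.047, 0.052]]
top rack_a 0.56 [366. 199. 406. 236.] [[0.542, -0.253, 0.012], [0.625, -0.145, 0.052]]
top vial 0.68 [276. 168. 286. 186.] [[0.685, 0.077, -0.002], [0.72, 0.101, 0.066]]
top jar 0.79 [343. 172. 362. 185.] [[0.678, -0.121, 0.002], [0.712, -0.087, 0.068]]
18.9417
```

View pics/scene2.png

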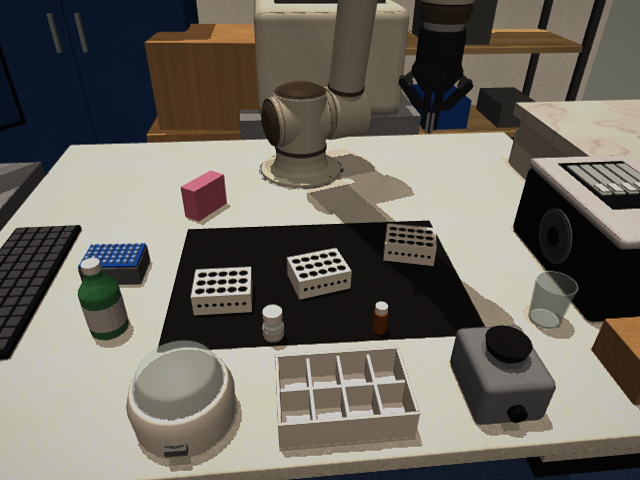

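All three racks now lie flat, wells up, on the mat: rack_a at (222,290), rack_c at (319,272) and rack_b at (411,244). Their tops are at 0.05 m, the bystanders haven't moved, and the arm is clear.

```bash
python3 -c "
from bench import *
print(close_job())"
```

```text
the job is handed in; nothing more can be done
None
```

Both racks were pushed over and lie flat on the mat with their wide wells up; the third rack, vial, jar and pink look-alike measured unmoved, nothing else looked disturbed, and I handed the job in at about 19 s of the 53 s limit.

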